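# Correct the flip tags on the mould bins

### The arm

A 6-joint arm with a two-finger parallel gripper is mounted at the origin on a cart in front of the work surface, level with it; the furniture and walls round the work are solid. World frame = base frame: x ahead of the robot, y to its left, z up, the work surface at z = 0. Lengths are in m, angles in rad, forces in N, time in s.
With the tool pointing down it reaches from about 0.425 to 1.125 m from the base axis. Payload 14.9 kg.
Tool frame: the origin (TCP) lies midway between the tips of the shut fingers; the grasp point (between the pads) lies 19 mm behind it (manip.grasp_offset is the distance from the TCP to the grasp point, in m); z points along the fingers, y is the line along which they close (so a half turn about z gives the same grasp; the last joint's range is limited). The gripper opens to 91 mm and grips with 3 to 60 N. Pads are 32 mm wide; open, the fingers measure 118 mm over their backs; the gripper's body (76 mm by 178 mm) begins 60 mm behind the grasp point.
Start: joints at [1.165, 0.379, 1.734, -0, 1.028, -0.033], TCP at [0.255, 0.652, 0.214] pointing down, gripper open.
Joint ranges: [-2.77, 2.77], [-0.74, 2.19], [0, 2.66], [-1.06, 4.2], [0.31, 2.87], [-3.08, 3.08]. Speed limits (rad/s): [1.89, 1.89, 2.39, 3.14, 3.14, 3.14].

### API

Orientations are given as a unit quaternion [x, y, z, w].
In Python, from bench import manip gives the robot as it stands.
- The arm moves only by the shell command python3 -m creep 'ROWS' [FORCE]. ROWS is JSON, a list of rows, each an object with "fingers": the gripper command: -1 is shut, 1 is fully open, values between are in proportion; "slide": the shift along the world's x, y, z in cm, a list of three; "yaw": the turn about the world's z in degrees. In form: [{"fingers": fingers, "slide": [tx, ty, tz], "yaw": yaw}, ...]. A call has 1 to 12 rows; each row is the pose to reach, as a shift and turn from the pose commanded when the call began; what a row does not reach only later rows make up. A row lasts 1/10 s, in which the tool goes at most 50 mm and 8.59 degrees, less where a joint would pass 70% of its speed; a pose out of reach is approached as far as the arm can. A call with a gripper value outside its range is refused whole. The fingers move at their own pace and stop on an object; FORCE is the grip in N (left out, the last holds). Time passes only in rows, so rows that repeat a pose let the fingers close. It gives the time, the measured TCP pose, the force, the opening and the grip force at its end, in the units of the state.
- manip.read_state(): the state, without advancing time (a new reading comes with each control period).
- manip.capture(name): name is "scene" or "side" or "wrist"; returns a dict with "frame" (384x512x3 uint8, red, green, blue), "K" (3x3 intrinsics, pixels), "view" (4x4, takes a point from world to camera coordinates). Camera axes: x right, y down, z forward; pixel columns grow to the right and rows downward; lengths in m; the calibration is good to about 2 mm. A picture is of the moment at which its call begins. There is no depth.
- manip.job_done(): hands the job in; it is judged then, once.
Trained networks look in the newest picture that a camera, given by its name, has taken for a name from the list of things; names that differ only in an ending like _2 or _b are one class to them, and where a whole thing is asked for, a point or a joint stands for the part that bears it (a point fixed in the world has none). Each returns a list of dicts, best first, with "conf" (0 to 1); they miss things now and then, are a little off and sometimes report something else, mostly with a low value. They report only what shows in the picture. A call takes as long as a camera call.
- manip.boxes_of(camera, label): "box" ([centre column, centre row, width, height] in pixels, round what is visible of it).
The state is a dict: "time": time; "q": joint angles; "qvel": joint speeds; "effort": joint torques, N m; "tcp_pos": TCP position; "orientation": TCP orientation; "ft_force": force on the tool from outside, world axes, zero at the start; "ft_torque": the same for the moment, N m; "opening": finger opening in m; "finger_force": force on a finger pad.
Only numpy, scipy, OpenCV 4.12 (cv2) and the standard library are available. Lean on these libraries where they do the work, as an engineer would, in place of code of your own. Each camera call takes 0.05 s, during which the arm holds its last target. There are 200 camera calls.

### The job

Two of the four flip tags on the mould bins are wrong: push over each wrong one with a fingertip, so that every bin with a plaster mould in its tray has its tag leaning back toward the tray (round disc showing) and every empty bin has its tag leaning out toward the robot (straight bar showing). Do not tip over the tags that are already right, and leave the moulds, the stamp and the loop tool where they are; nothing needs to be gripped or lifted.

Things in the scene. Friction and masses are not known exactly. Their poses are not given: they have to be found in the camera images.
- board: Plywood board fixed to the table, 190 x 370 x 12 mm; origin at the centre of its underside on the table, x across it away from the robot, y along it to the left, z up. Four mould bins stand on it side by side in a row along its y, 90 mm apart.
- bin_a: Wooden bin, fixed, places vary. Plate 178 x 78 x 6 mm; origin: centre of its underside, 12 mm above the table; x from tag to tray (away from the robot), y left, z up. Open tray at the back: centre x = +42 mm, inside 82 x 68 mm, walls to z = 26 mm. In front a steel bracket (44 x 60 mm, top z = 46 mm) with its own flip tag, hinge line along y at x = -45, z = +28 mm. Full if a mould lies in its tray, else empty.
- tag_a (a joint): Hinge of bin_a's tag, rad: 0 upright; +0.61 leaning back to its tray, on a stop (round disc shows: FULL); -0.61 leaning out toward the robot, on a stop (straight bar shows: EMPTY). Wooden plate 46 mm wide, 65 mm tall from the hinge, 5 mm thick, 40 g; turns freely, falls to the stop on its side of upright. A push of under 1 N near its top tips it.
- tag_a_top (a point): Middle of the top edge of the tag of bin_a; 105 mm above the table when upright, 93 mm (and 37 mm in front of or behind the hinge) when leaning on a stop.
- bin_b: Wooden bin, fixed, places vary. Plate 178 x 78 x 6 mm; origin: centre of its underside, 12 mm above the table; x from tag to tray (away from the robot), y left, z up. Open tray at the back: centre x = +42 mm, inside 82 x 68 mm, walls to z = 26 mm. In front a steel bracket (44 x 60 mm, top z = 46 mm) with its own flip tag, hinge line along y at x = -45, z = +28 mm. Full if a mould lies in its tray, else empty.
- tag_b (a joint): Hinge of bin_b's tag, rad: 0 upright; +0.61 leaning back to its tray, on a stop (round disc shows: FULL); -0.61 leaning out toward the robot, on a stop (straight bar shows: EMPTY). Wooden plate 46 mm wide, 65 mm tall from the hinge, 5 mm thick, 40 g; turns freely, falls to the stop on its side of upright. A push of under 1 N near its top tips it.
- tag_b_top (a point): Middle of the top edge of the tag of bin_b; 105 mm above the table when upright, 93 mm (and 37 mm in front of or behind the hinge) when leaning on a stop.
- bin_c: Wooden bin, fixed, places vary. Plate 178 x 78 x 6 mm; origin: centre of its underside, 12 mm above the table; x from tag to tray (away from the robot), y left, z up. Open tray at the back: centre x = +42 mm, inside 82 x 68 mm, walls to z = 26 mm. In front a steel bracket (44 x 60 mm, top z = 46 mm) with its own flip tag, hinge line along y at x = -45, z = +28 mm. Full if a mould lies in its tray, else empty.
- tag_c (a joint): Hinge of bin_c's tag, rad: 0 upright; +0.61 leaning back to its tray, on a stop (round disc shows: FULL); -0.61 leaning out toward the robot, on a stop (straight bar shows: EMPTY). Wooden plate 46 mm wide, 65 mm tall from the hinge, 5 mm thick, 40 g; turns freely, falls to the stop on its side of upright. A push of under 1 N near its top tips it.
- tag_c_top (a point): Middle of the top edge of the tag of bin_c; 105 mm above the table when upright, 93 mm (and 37 mm in front of or behind the hinge) when leaning on a stop.
- bin_d: Wooden bin, fixed, places vary. Plate 178 x 78 x 6 mm; origin: centre of its underside, 12 mm above the table; x from tag to tray (away from the robot), y left, z up. Open tray at the back: centre x = +42 mm, inside 82 x 68 mm, walls to z = 26 mm. In front a steel bracket (44 x 60 mm, top z = 46 mm) with its own flip tag, hinge line along y at x = -45, z = +28 mm. Full if a mould lies in its tray, else empty.
- tag_d (a joint): Hinge of bin_d's tag, rad: 0 upright; +0.61 leaning back to its tray, on a stop (round disc shows: FULL); -0.61 leaning out toward the robot, on a stop (straight bar shows: EMPTY). Wooden plate 46 mm wide, 65 mm tall from the hinge, 5 mm thick, 40 g; turns freely, falls to the stop on its side of upright. A push of under 1 N near its top tips it.
- tag_d_top (a point): Middle of the top edge of the tag of bin_d; 105 mm above the table when upright, 93 mm (and 37 mm in front of or behind the hinge) when leaning on a stop.
- mould_1: Loose off-white plaster tile mould with relief on top, about 60 x 76 x 30 mm, 0.11 kg, lying in the tray of a bin (top about 48 mm above the table); origin at the centre of its underside. Stays where it is.
- mould_2: Loose off-white plaster tile mould with relief on top, about 60 x 76 x 30 mm, 0.11 kg, lying in the tray of a bin (top about 48 mm above the table); origin at the centre of its underside. Stays where it is.
- stamp: Bystander: small wooden stamp, 26 mm thick, 54 mm tall, loose, standing on the table close beside the right end of the board; origin at the centre of its foot.
- loop_tool: Bystander: loop tool with a wooden handle, 34 x 170 x 13 mm, loose, lying on the table close beside the left end of the board; origin at the centre of its underside.

How it is judged:
By the outcome, as a careful person would: the job done as asked, in the order asked, and still so for the second after the job is handed in, with the robot touching nothing.
It also fails if it takes over 38 s, if anything falls off the work surface, if the arm or the gripper's body presses on something with over 40 N, if the wrist force passes 120 N, or if a joint passes its speed limit or range.

## Working session

There is one attempt and no reset: what is moved stays moved. The work goes in short steps, Python scripts to look and compute and a shell command to move; the robot and the scene stay as the last step left them, time stands still between calls to the robot, and variables do not carry over. Pictures are saved under pics/ and viewed, at most 10 in all, crops included, and the job is handed in when it is done.

```bash
mkdir -p pics; cat > h.py <<'E'
import numpy as np, cv2
from bench import manip
def snap(cam,fn):
    c=manip.capture(cam); cv2.imwrite('pics/'+fn,cv2.cvtColor(c['frame'],cv2.COLOR_RGB2BGR)); return c
def tri(obs):
    A=[];b=[]
    for c,(u,v) in obs:
        P=np.array(c['K'])@np.array(c['view'])[:3]
        for r,x in((0,u),(1,v)):
            q=x*P[2]-P[r]; A.append(q[:3]); b.append(-q[3])
    return np.linalg.lstsq(np.array(A),np.array(b),rcond=None)[0]
def onz(c,u,v,z):
    V=np.array(c['view']);R=V[:3,:3];o=-R.T@V[:3,3];d=R.T@np.linalg.inv(c['K'])@[u,v,1]
    return o+d*(z-o[2])/d[2]
def proj(c,p):
    x=np.array(c['K'])@(np.array(c['view'])@[*p,1])[:3]; return x[:2]/x[2]
E
python3 - <<'E'
from h import *
for cam in('scene','side'):
    c=snap(cam,cam+'1.png'); print(cam,np.round(c['view'],3).tolist())
    for l in('tag_a_top','tag_a','bin_a','mould_1','board','stamp'):
        print(l,[(np.round(d['box']).tolist(),round(d['conf'],2)) for d in manip.boxes_of(cam,l)])
print(manip.read_state())
E
```

```text
scene [[0.855, -0.518, -0.011, -0.34], [-0.402, -0.65, -0.645, 0.392], [0.327, 0.556, -0.764, 0.726], [0.0, 0.0, 0.0, 1.0]]
tag_a_top [([249.0, 189.0, 20.0, 30.0], 0.72)]
tag_a [([235.0, 163.0, 18.0, 26.0], 0.78), ([246.0, 190.0, 23.0, 33.0], 0.64), ([255.0, 261.0, 20.0, 26.0], 0.62), ([285.0, 264.0, 91.0, 56.0], 0.62), ([241.0, 222.0, 25.0, 26.0], 0.59)]
bin_a [([285.0, 263.0, 93.0, 56.0], 0.85), ([248.0, 174.0, 79.0, 46.0], 0.75), ([261.0, 200.0, 78.0, 53.0], 0.73), ([273.0, 231.0, 79.0, 47.0], 0.57)]
mould_1 [([265.0, 166.0, 33.0, 25.0], 0.83), ([290.0, 222.0, 39.0, 35.0], 0.74), ([270.0, 235.0, 125.0, 129.0], 0.58), ([241.0, 222.0, 21.0, 25.0], 0.38)]
board [([268.0, 235.0, 124.0, 125.0], 0.56)]
stamp [([270.0, 305.0, 9.0, 23.0], 0.62)]
side [[-0.996, 0.087, -0.023, 0.496], [0.068, 0.56, -0.826, -0.053], [-0.059, -0.824, -0.564, 1.164], [0.0, 0.0, 0.0, 1.0]]
tag_a_top [([264.0, 219.0, 22.0, 28.0], 0.85)]
tag_a [([258.0, 247.0, 24.0, 31.0], 0.81), ([266.0, 217.0, 27.0, 33.0], 0.72), ([284.0, 193.0, 19.0, 19.0], 0.62), ([289.0, 171.0, 20.0, 21.0], 0.58), ([288.0, 165.0, 8.0, 8.0], 
[... 457 characters left out ...]
.69)]
stamp []
{'time': 0.7, 'q': array([ 1.16471094e+00,  3.78890016e-01,  1.73420796e+00,  1.14666263e-05,
        1.02851029e+00, -3.33472506e-02]), 'qvel': array([-0.00080742, -0.00060903, -0.00082552,  0.00129107,  0.00109757,
        0.00082585]), 'effort': array([ 2.67090873e-03, -7.63522196e+01, -4.34704041e+01,  6.52535213e-02,
        3.88608885e-02,  5.96782229e-06]), 'tcp_pos': array([0.25495296, 0.65192617, 0.2139348 ]), 'orientation': array([ 1.85294977e-01,  9.82682946e-01, -6.54841654e-06, -6.49410626e-06]), 'ft_force': array([0.21929631, 0.30663207, 0.31365961]), 'ft_torque': array([ 0.04739596, -0.00999907, -0.07943462]), 'finger_force': 0.0, 'opening': 0.09106256648255548}
```

```bash
python3 - <<'E'
import cv2,numpy as np
a=cv2.imread('pics/scene1.png')[135:325,190:350];b=cv2.imread('pics/side1.png')[150:310,175:325]
f=lambda i:cv2.resize(i,(400,int(i.shape[0]*400/i.shape[1])),interpolation=cv2.INTER_CUBIC)
a,b=f(a),f(b);h=max(len(a),len(b));o=np.zeros((h,800,3),np.uint8);o[:len(a),:400]=a;o[:len(b),400:]=b
cv2.imwrite('pics/both1.png',o)
E
```

```text
(no output)
```

View pics/both1.png

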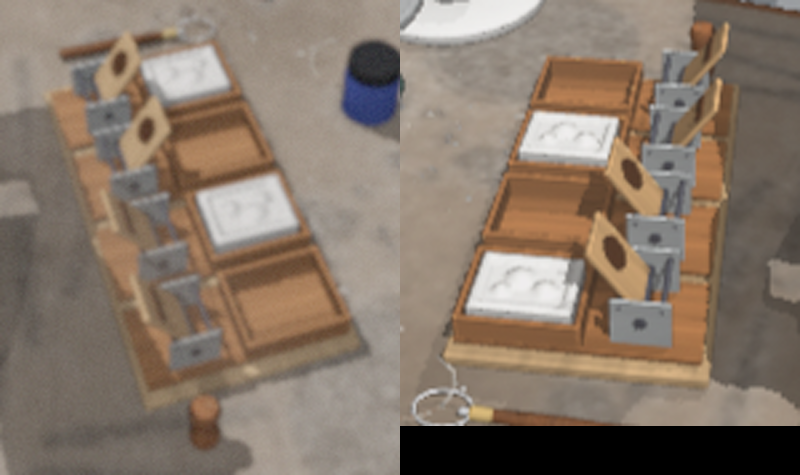

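Bins, counted from the left end where the loop tool lies:

| Bin | Tray | Tag | Verdict |
|---|---|---|---|
| 1 | mould | back | ok |
| 2 | empty | back | wrong |
| 3 | mould | out | wrong |
| 4 | empty | out | ok |

The hinge pins show in both views. In the left half (scene) they are at (109,115), (136,187), (163,265) and (197,352). In the right half (side) they are at (641,323), (655,238), (670,165) and (680,102).

```bash
python3 - <<'E'
from h import *
s=manip.capture('scene');d=manip.capture('side')
L=[(109,115),(136,187),(163,265),(197,352)];R=[(641,323),(655,238),(670,165),(680,102)]
for a,b in zip(L,R):
    p=onz(s,190+a[0]/2.5,135+a[1]/2.5,.04);q=onz(d,175+(b[0]-400)/2.667,150+b[1]/2.667,.04)
    print(p.round(4),q.round(4),((p+q)/2).round(4),np.linalg.norm(q-p).round(4))
print('tag2 top',tri([(s,(255.2,178.2)),(d,(254.1,208))]).round(4))
E
```

```text
[0.5024 0.3119 0.04  ] [0.5105 0.3715 0.04  ] [0.5065 0.3417 0.04  ] 0.0601
[0.4808 0.2213 0.04  ] [0.4906 0.2847 0.04  ] [0.4857 0.253  0.04  ] 0.0641
[0.4584 0.1349 0.04  ] [0.468 0.197 0.04 ] [0.4632 0.166  0.04  ] 0.0628
[0.4389 0.0478 0.04  ] [0.4478 0.1082 0.04  ] [0.4433 0.078  0.04  ] 0.061
tag2 top [0.5228 0.248  0.0951]
```

The pin spacing comes out near 60 mm, as it should. The board is turned about -13.5°, so board x ≈ (0.972, -0.235). I'll go above the tray side of tag 2 with the fingers shut.

```bash
python3 -m creep '[{"fingers":-1,"slide":[29.4,-41.4,0],"yaw":8},{"fingers":-1,"slide":[29.4,-41.4,0],"yaw":8},{"fingers":-1,"slide":[29.4,-41.4,0],"yaw":8},{"fingers":-1,"slide":[29.4,-41.4,0],"yaw":8},{"fingers":-1,"slide":[29.4,-41.4,0],"yaw":8},{"fingers":-1,"slide":[29.4,-41.4,0],"yaw":8},{"fingers":-1,"slide":[29.4,-41.4,0],"yaw":8},{"fingers":-1,"slide":[29.4,-41.4,0],"yaw":8},{"fingers":-1,"slide":[29.4,-41.4,0],"yaw":8},{"fingers":-1,"slide":[29.4,-41.4,0],"yaw":8},{"fingers":-1,"slide":[29.4,-41.4,0],"yaw":8},{"fingers":-1,"slide":[29.4,-41.4,0],"yaw":8}]'
python3 - <<'E'
from h import *
w=snap('wrist','w1.png')
for n,p in (('hinge2',(.4857,.253,.04)),('top2',(.5217,.2443,.093)),('top3',(.427,.1746,.093)),('tip',manip.read_state()['tcp_pos'])): print(n,proj(w,p).round())
E
```

```text
time: 2.0
tcp_pos: [0.5496, 0.2368, 0.2139]
orientation: [0.118, 0.993, 0.0, -0.0]
ft_force: [0.7, 0.6, 0.1]
opening: 0.0006
finger_force: 0.0
hinge2 [259. 119.]
top2 [259. 161.]
top3 [154.  72.]
tip [260. 237.]
```

View pics/w1.png

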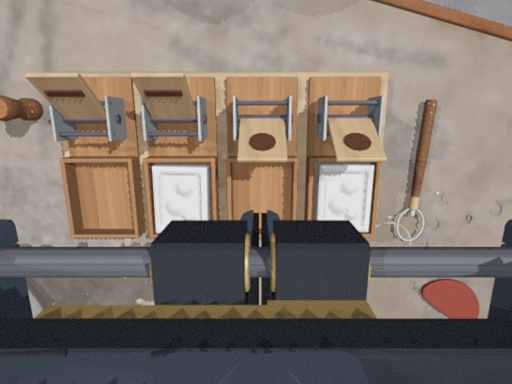

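The projections match: tag 2's top is at about (262,159) with its disc showing and tray 2 is empty. Tag 3's top is at about (160,76), leaning out, and tray 3 has a mould. Going down and pushing tag 2 toward the robot.

```bash
python3 -m creep '[{"fingers":-1,"slide":[0,0,-5],"yaw":0},{"fingers":-1,"slide":[0,0,-10],"yaw":0},{"fingers":-1,"slide":[0,0,-14],"yaw":0},{"fingers":-1,"slide":[0,0,-14],"yaw":0},{"fingers":-1,"slide":[-1.2,0.3,-14],"yaw":0},{"fingers":-1,"slide":[-2.3,0.5,-14],"yaw":0},{"fingers":-1,"slide":[-3.4,0.8,-14],"yaw":0},{"fingers":-1,"slide":[-4.5,1.0,-14],"yaw":0},{"fingers":-1,"slide":[-5.6,1.3,-14],"yaw":0},{"fingers":-1,"slide":[-6.5,1.6,-14],"yaw":0},{"fingers":-1,"slide":[-6.5,1.6,-14],"yaw":0},{"fingers":-1,"slide":[-6.5,1.6,-14],"yaw":0}]'
python3 -m creep '[{"fingers":-1,"slide":[1.0,-0.2,3],"yaw":0},{"fingers":-1,"slide":[1.0,-0.2,8],"yaw":0},{"fingers":-1,"slide":[1.0,-0.2,12],"yaw":0},{"fingers":-1,"slide":[1.0,-0.2,12],"yaw":0}]'
python3 - <<'E'
from h import *
w=snap('wrist','w2.png')
E
```

```text
time: 3.25
tcp_pos: [0.484, 0.2541, 0.0741]
orientation: [0.116, 0.993, 0.0, 0.0]
ft_force: [-0.1, 0.4, -0.3]
opening: 0.0005
finger_force: 0.0
time: 3.65
tcp_pos: [0.4971, 0.253, 0.1994]
orientation: [0.117, 0.993, 0.002, 0.003]
ft_force: [0.2, -0.0, -0.1]
opening: 0.0002
finger_force: 0.0
```

View pics/w2.png

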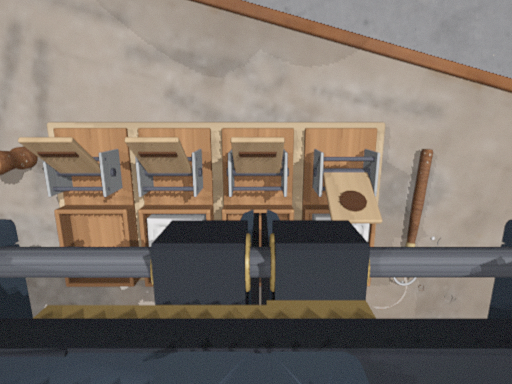

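Tag 2 now leans out with its bar showing, at about (258,150). Next I go in front of tag 3, at high z.

```bash
python3 -m creep '[{"fingers":-1,"slide":[-4,-3,0],"yaw":0},{"fingers":-1,"slide":[-8,-6,0],"yaw":0},{"fingers":-1,"slide":[-9.5,-6.9,0],"yaw":0},{"fingers":-1,"slide":[-9.5,-6.9,0],"yaw":0},{"fingers":-1,"slide":[-9.5,-6.9,0],"yaw":0},{"fingers":-1,"slide":[-9.5,-6.9,0],"yaw":0}]'
python3 - <<'E'
from h import *
s=manip.read_state()['tcp_pos'];h=np.array([.4632,.166]);x=np.array([.972,-.235]);y=np.array([.235,.972])
print(s.round(4),(s[:2]-h)@x,(s[:2]-h)@y)
E
```

```text
time: 4.3
tcp_pos: [0.4, 0.1834, 0.1938]
orientation: [0.116, 0.993, 0.0, 0.0]
ft_force: [-0.4, 0.7, -0.8]
opening: 0.0006
finger_force: 0.0
[0.4    0.1834 0.1938] -0.0655482205368506 0.0020478080621610887
```

```bash
python3 -m creep '[{"fingers":-1,"slide":[0,0,-5],"yaw":0},{"fingers":-1,"slide":[0,0,-10],"yaw":0},{"fingers":-1,"slide":[0,0,-12],"yaw":0},{"fingers":-1,"slide":[0,0,-12],"yaw":0},{"fingers":-1,"slide":[1.2,-0.3,-12],"yaw":0},{"fingers":-1,"slide":[2.3,-0.6,-12],"yaw":0},{"fingers":-1,"slide":[3.4,-0.8,-12],"yaw":0},{"fingers":-1,"slide":[4.5,-1.1,-12],"yaw":0},{"fingers":-1,"slide":[5.6,-1.4,-12],"yaw":0},{"fingers":-1,"slide":[6.6,-1.6,-12],"yaw":0},{"fingers":-1,"slide":[6.6,-1.6,-12],"yaw":0},{"fingers":-1,"slide":[6.6,-1.6,-12],"yaw":0}]'
python3 -m creep '[{"fingers":-1,"slide":[-1.0,0.2,3],"yaw":0},{"fingers":-1,"slide":[-1.0,0.2,8],"yaw":0},{"fingers":-1,"slide":[-1.0,0.2,12],"yaw":0},{"fingers":-1,"slide":[4,0.2,14],"yaw":0},{"fingers":-1,"slide":[8,0.2,14],"yaw":0},{"fingers":-1,"slide":[8,0.2,14],"yaw":0},{"fingers":-1,"slide":[8,0.2,14],"yaw":0},{"fingers":-1,"slide":[8,0.2,14],"yaw":0}]'
python3 - <<'E'
from h import *
w=snap('wrist','w3.png')
E
```

```text
time: 5.5
tcp_pos: [0.4649, 0.1668, 0.0738]
orientation: [0.116, 0.993, -0.0, -0.0]
ft_force: [-0.8, -0.9, 0.3]
opening: 0.0003
finger_force: 0.0
time: 6.3
tcp_pos: [0.5434, 0.1689, 0.2131]
orientation: [0.116, 0.993, -0.0, -0.001]
ft_force: [-0.1, 0.1, 0.1]
opening: 0.0004
finger_force: 0.0
```

View pics/w3.png

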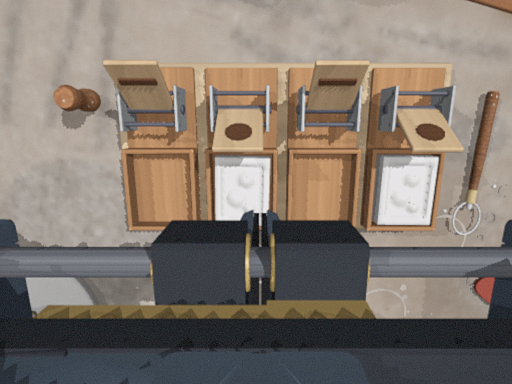

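All four tags are now right: discs at (238,130) and (430,132) over the moulds, bars at (138,83) and (335,82) over the empty trays. The moulds, the stamp and the loop tool look undisturbed, and the arm is clear.

```bash
python3 -c "from bench import manip; print(manip.job_done())"
```

```text
the job is handed in; nothing more can be done
None
```

I pushed over the two wrong tags (second and third bins from the left) and handed the job in; the last picture showed all four tags matching their trays and nothing else moved.

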